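# Pack a toadstool ornament and wedge the keepsake box's dovetail lid shut

## Robot

A 6-joint arm with a two-finger parallel gripper is mounted at the origin on the work surface. World frame = base frame: x ahead of the robot, y to its left, z up, the work surface at z = 0. Lengths are in m, angles in rad, forces in N, time in s.
With the tool pointing down it reaches from about 0.325 to 0.9 m from the base axis. Payload 6.1 kg.
Tool frame: the origin (TCP) lies on the centre line of the jaws, within the pads' length; the fingertips stand 22 mm ahead of it and the grasp point (between the pads) lies 3 mm ahead of it (env.tip_reach is the z of the fingertips in the tool frame, in m); z points along the fingers, y is the line along which they close (so a half turn about z gives the same grasp; the last joint's range is limited). The gripper opens to 85 mm and grips with 20 to 120 N. Pads are 22 mm wide; open, the fingers measure 114 mm over their backs; the gripper's body (76 mm by 85 mm) begins 54 mm behind the grasp point. The pads swing forward as they close: fully open they stand 13 mm farther back than shut.
Start: joints at [1.177, 0.22, 1.526, -0, 1.395, -0.126], TCP at [0.165, 0.603, 0.217] pointing down, gripper open.
Joint ranges: [-2.98, 2.98], [-0.91, 2.08], [0.09, 2.57], [-1.24, 4.39], [0.2, 2.65], [-2.68, 2.68]. Speed limits (rad/s): [2.57, 2.57, 3.01, 3.14, 3.14, 3.14].

## Interface

Orientations are given as a rotation vector (axis times angle).
In Python, from plant import env gives the robot as it stands.
- The arm moves only by the shell command python3 -m jog 'ROWS' [FORCE]. ROWS is JSON, a list of rows, each a list of 7 numbers: the finger opening in mm, from 0 to 85.4, then the shift along the tool's x, y, z in mm, then the turn, a rotation vector about the tool's x, y, z in rad. In form: [[claw, x, y, z, wx, wy, wz], ...]. A call has 1 to 8 rows; each row is the pose to reach, as a shift and turn from the pose commanded when the call began, along the tool's axes at that moment; what a row does not reach only later rows make up. A row lasts 1/8 s, in which the tool goes at most 62.5 mm and 10.7 degrees, less where a joint would pass 70% of its speed; a pose out of reach is approached as far as the arm can. A call with a gripper value outside its range is refused whole. The fingers move at their own pace and stop on an object; FORCE is the grip in N (left out, the last holds). Time passes only in rows, so rows that repeat a pose let the fingers close. It gives the time, the measured TCP pose, the force, the opening and the grip force at its end, in the units of the state.
- env.observe(): the state, without advancing time (a new reading comes with each control period).
- env.read_camera(name): name is "scene" or "top" or "wrist"; returns a dict with "img" (400x640x3 uint8, blue, green, red), "camera_matrix" (3x3 intrinsics, pixels), "R" (3x3) and "t" (3): a world point X has camera coordinates R X + t; the wrist camera has in their place "mount" (4x4, takes a point from camera to tool coordinates, whose origin is the TCP and whose axes are the flange's). Camera axes: x right, y down, z forward; pixel columns grow to the right and rows downward; lengths in m; the calibration is good to about 2 mm. A picture is of the moment at which its call begins: read the wrist's pose just before it. There is no depth.
- env.finish_job(): hands the job in; it is judged then, once.
Trained networks look in a picture, given as the dict that the camera call returned (one of the last four; its "shot" number tells which), for a name from the list of things; names that differ only in an ending like _2 or _b are one class to them, and where a whole thing is asked for, a point or a joint stands for the part that bears it (a point fixed in the world has none). Each returns a list of dicts, best first, with "confidence" (0 to 1); they miss things now and then, are a little off and sometimes report something else, mostly with a low value. They report only what shows in the picture. A call takes as long as a camera call. They do not tell look-alikes from the thing itself.
- env.cut_out(picture, label): "pixels" (400x640 bool, what is visible of it) and "at" ([column, row] in pixels, amid what is visible of it).
The state is a dict: "t": time; "joint_positions": joint angles; "joint_velocities": joint speeds; "effort": joint torques, N m; "position": TCP position; "tool_rot": TCP orientation; "wrist_force": force on the tool from outside, world axes, zero at the start; "ft_torque": the same for the moment, N m; "width": opening from 0.0 (shut) to 1.0 (fully open); "finger_force": force on a finger pad.
Only numpy, scipy, OpenCV 4.12 (cv2) and the standard library are available. Lean on these libraries where they do the work, as an engineer would, in place of code of your own. Each camera call takes 0.05 s, during which the arm holds its last target. There are 200 camera calls.

## Task

A customer's red-capped toadstool ornament is going in the post: stand it upright in the round nest in the floor of the open wooden keepsake box, setting it down gently, and let go of it. Then fit the loose dovetailed lid, narrow end leading, between the box's tapered rails from the box's wide-mouthed end and slide it firmly home until it wedges tight, its ends flush with the ends of the box. Leave everything else on the counter where it is.

Things in the scene. Friction and masses are not known exactly. Their poses are not given: they have to be found in the camera images.
- box: Open pale wooden keepsake box, 160 long (its x), 122 wide (y), 78 high with its two dark top rails; held fast by a grey non-slip mat, it does not move. Origin: centre of its underside, on the counter; z up. Side walls 22 thick, end walls 10, floor 8: the well inside is 140 x 78. Side walls stand to 68, end walls 1.5 lower. A green tray 6 thick covers the well's floor, the nest in its middle.
- mouth (a point): Middle of the wide end (box's -x end) of the way for the lid, 68 above the counter, where the lid's underside slides on the side walls. The dark rails stand from 68 to 78 and are open at both ends. The gap between their upper edges is 102 here and narrows evenly (5 degrees a side) to 74 at the box's +x end; the rails are undercut, so the gap at their foot is 11.5 wider. x axis along the box's +x.
- nest (a point): Centre of the round nest, a hole 40 across and 6 deep in the green tray, in the middle of the box; the point lies on the nest's bottom, 8 above the counter, on the box's centre line at its mid length.
- lid: Pale wooden lid, a loose tapered dovetail board 160 long (its x), 10 thick, about 0.16 kg, lying right side up on the counter. Origin: centre of its underside; z up. It narrows to its +x end (5 degrees a side): upper face 102 wide at -x, 74 at +x; underside 11.5 wider. It can be lowered straight between the rails, +x end towards the box's +x, while 70 or more short (-x) of home.
- pull (a point): Top middle of the lid's dark pull, a bar across its middle: 14 thick (lid's x), 56 wide (y), 10 to 38 above the underside. Lowered onto the side walls, the lid slides along the box's +x under the waxed rails. Held 1 mm off line it binds early; pushed from behind the pull it centres itself. Once level lengthwise with the box (ends flush) it binds: 8 to 25 N wedges it, and friction holds it.
- gift: The red-capped toadstool ornament of turned wood, white spots, about 0.07 kg, standing upright on the counter. Origin: centre of its foot; z up; round about z. 56 tall; foot 34 across; stem 23 across; cap 44 across from 33 to 43 above the foot, domed above. A close neighbour stands on each side of it, along its own +x and -x; its own +y and -y sides are free.
- twin: A toadstool of the same shape and size with a green cap, standing 63 from the red one. Not to be moved.
- tape: Small roll of clear amber sticky tape lying flat, 60 across, 19 high, 74 from the red toadstool. Origin: centre of its underside. Not to be moved.
- honey: Small amber honey jar with a brass-coloured cap, 48 across, 62 high, standing beside the lid. Origin: centre of its foot. Not to be moved.
- cordial: Tall green glass bottle, 64 across, 200 high, standing beyond and to one side of the box. Origin: centre of its foot. Not to be moved.
- stapler: Black and red desk stapler, 130 long (its x) x 36 x 54 high, on the other side from the bottle. Origin: centre of its underside. Not to be moved.
- parcel: Small brown cardboard parcel, 100 x 120 x 65 high, behind the box. Origin: centre of its underside. Not to be moved.
- stamp: Self-inking hand stamp, grey foot and dark blue top, 34 x 50 x 64 high, standing near the +y corner of the box's wide mouth. Origin: centre of its underside. Not to be moved.
- scent: Tall slim amber bottle with a white cap, 48 across, 150 high, standing near the -y corner of the box's wide mouth. Origin: centre of its foot. Not to be moved.
Not all that is in view belongs to the job. Leave any pink look-alike of the gift alone.

How it is judged:
On the way:
1. the red toadstool stands upright in the nest and has been let go (horizontal distance between gift and nest below 0.006 m and z of gift in the frame of nest below 0.003 m and angle between gift's own z axis and vertical below 0.1 rad and contact force between the fingers and gift below 0.1 N), for 0.2 s.
At the end, for the whole second after the job is handed in: Red toadstool upright in the nest (within 6 mm of its centre, 3 mm of its bottom); lid at rest between the rails, ends flush (within 4 mm), centred within 2 mm, straight, level, and wedged: lid and box press on each other with over 5 N (its weight alone gives about 1.6 N) (horizontal distance between gift and nest below 0.006 m and z of gift in the frame of nest below 0.003 m and angle between gift's own z axis and vertical below 0.1 rad and x of lid in the frame of box between -0.004 and 0.004 m and y of lid in the frame of box between -0.002 and 0.002 m and z of lid in the frame of box between 0.066 and 0.07 m and angle between the x axis of lid and the x axis of box, either way round below 0.03 rad and angle between lid's own z axis and vertical below 0.03 rad and contact force between lid and box above 5 N and linear speed of lid below 0.01 m/s); the robot touches nothing.
It fails at once if a bystander (green toadstool, tape, honey jar, either bottle, stapler, parcel or stamp) is shifted by more than 20 mm (distance of any of twin, tape, honey, cordial, stapler, parcel, stamp, scent from where it was at the start of the episode above 0.02 m).
It fails at once if the red toadstool is dropped or knocked down into the box (faster than 0.5 m/s inside the well) (horizontal distance between gift and box below 0.04 m and z of gift in the frame of box below 0.06 m and linear speed of gift above 0.5 m/s).
It also fails if it takes over 61 s, if anything falls off the work surface, if the arm or the gripper's body presses on something with over 40 N, if the wrist force passes 120 N, or if a joint passes its speed limit or range.

## Working session

There is one attempt and no reset: what is moved stays moved. The work goes in short steps, Python scripts to look and compute and a shell command to move; the robot and the scene stay as the last step left them, time stands still between calls to the robot, and variables do not carry over. Pictures are saved under pics/ and viewed, at most 10 in all, crops included, and the job is handed in when it is done.

```bash
ls; mkdir -p pics; cat > h.py <<'E'
import numpy as np, cv2
from plant import env
from scipy.spatial.transform import Rotation as Ro
def ray(p,uv,st=None):
    K=np.array(p["camera_matrix"])
    d=np.linalg.inv(K)@np.array([uv[0],uv[1],1.])
    if "mount" in p:
        M=np.array(p["mount"]);R=Ro.from_rotvec(st["tool_rot"]).as_matrix()
        return np.array(st["position"])+R@M[:3,3], R@M[:3,:3]@d
    R=np.array(p["R"]);t=np.array(p["t"])
    return -R.T@t, R.T@d
def hit(p,uv,z,st=None):
    o,d=ray(p,uv,st); return (o+d*(z-o[2])/d[2])
def proj(p,X,st=None):
    X=np.atleast_2d(X)
    if "mount" in p:
        M=np.array(p["mount"]);R=Ro.from_rotvec(st["tool_rot"]).as_matrix()
        c=((X-np.array(st["position"]))@R-M[:3,3])@M[:3,:3]
    else: c=X@np.array(p["R"]).T+np.array(p["t"])
    q=c@np.array(p["camera_matrix"]).T
    return q[:,:2]/q[:,2:]
E
python3 - <<'E'
from h import *
np.set_printoptions(precision=3,suppress=True)
s=env.observe();print(s)
ims=[]
for n in ["top","scene"]:
    p=env.read_camera(n);cv2.imwrite(f"pics/{n}0.png",p["img"])
    print(n,p["camera_matrix"],p["R"],p["t"])
    for l in ["box","lid","pull","gift","twin","tape","honey","cordial","stapler","parcel","stamp","scent","nest"]:
        try:
            for r in env.cut_out(p,l)[:4]:
                print(l,round(r["confidence"],2),np.round(r["at"]),r["pixels"].sum(),hit(p,r["at"],0.03))
        except Exception as e: print(l,e)
E
```

```text
pics
{'t': 0.0, 'joint_positions': array([ 1.177,  0.221,  1.528,  0.   ,  1.395, -0.126]), 'joint_velocities': array([ 0.001,  0.001,  0.   , -0.001, -0.001,  0.001]), 'effort': array([  0.001, -49.691, -38.939,  -0.   ,   0.011,   0.   ]), 'position': array([0.165, 0.602, 0.216]), 'tool_rot': array([-0.419, -3.113,  0.003]), 'wrist_force': array([ 0.219, -0.907,  0.053]), 'ft_torque': array([-0.01 , -0.026, -0.013]), 'finger_force': 0.0, 'width': 1.004018732078245}
top [[367.84   0.   324.1 ]
 [  0.   367.84 200.93]
 [  0.     0.     1.  ]] [[ 0.006 -1.    -0.015]
 [-0.983 -0.004 -0.181]
 [ 0.181  0.016 -0.983]] [0.006 0.557 1.106]
box 0.83 [335. 192.] 2630 [ 0.59  -0.027  0.03 ]
box 0.47 [406. 232.] 142 [ 0.462 -0.25   0.03 ]
lid 0.82 [232. 251.] 1551 [0.4   0.297 0.03 ]
pull 0.81 [228. 249.] 1559 [0.407 0.309 0.03 ]
pull 0.67 [362. 227.] 259 [ 0.478 -0.113  0.03 ]
pull 0.44 [400. 158.] 649 [ 0.704 -0.239  0.03 ]
gift 0.75 [435. 268.] 184 [ 0.352 -0.335  0.03 ]
gift 0.73 [420. 200.] 153 [ 0.565 -0.299  0.03 ]
gift 0.65 [451. 228.] 280 [ 0.475 -0.391  0.03 ]
gift 0.63 [361. 228.] 2
[... 876 characters left out ...]
 [ 0.606 -0.027  0.03 ]
lid 0.7 [435. 190.] 1453 [0.43 0.31 0.03]
lid 0.44 [235. 179.] 258 [ 0.459 -0.253  0.03 ]
pull 0.9 [435. 190.] 1468 [0.426 0.312 0.03 ]
gift 0.82 [212. 176.] 258 [ 0.452 -0.325  0.03 ]
gift 0.61 [218. 153.] 207 [ 0.347 -0.342  0.03 ]
gift 0.54 [213. 201.] 45 [ 0.553 -0.287  0.03 ]
twin 0.56 [232. 182.] 213 [ 0.469 -0.258  0.03 ]
tape 0.57 [192. 182.] 288 [ 0.488 -0.372  0.03 ]
honey 0.56 [447. 165.] 406 [0.312 0.356 0.03 ]
cordial 0.76 [215. 236.] 1668 [ 0.669 -0.242  0.03 ]
stapler 0.8 [402. 262.] 931 [0.683 0.215 0.03 ]
parcel 0.58 [319. 282.] 2315 [0.762 0.03  0.03 ]
scent 0.71 [282. 177.] 638 [ 0.431 -0.122  0.03 ]
nest 0.66 [305. 230.] 3980 [ 0.618 -0.023  0.03 ]
```

```bash
python3 - <<'E'
import cv2,numpy as np
t=cv2.imread("pics/top0.png");s=cv2.imread("pics/scene0.png")
a=cv2.resize(t[110:310,180:480],None,fx=2.66,fy=2.66,interpolation=cv2.INTER_CUBIC)
cv2.imwrite("pics/a.png",a)
b=cv2.resize(s[130:310,170:480],None,fx=2.58,fy=2.58,interpolation=cv2.INTER_CUBIC)
cv2.imwrite("pics/b.png",b)
E
```

```text
(no output)
```

View pics/a.png

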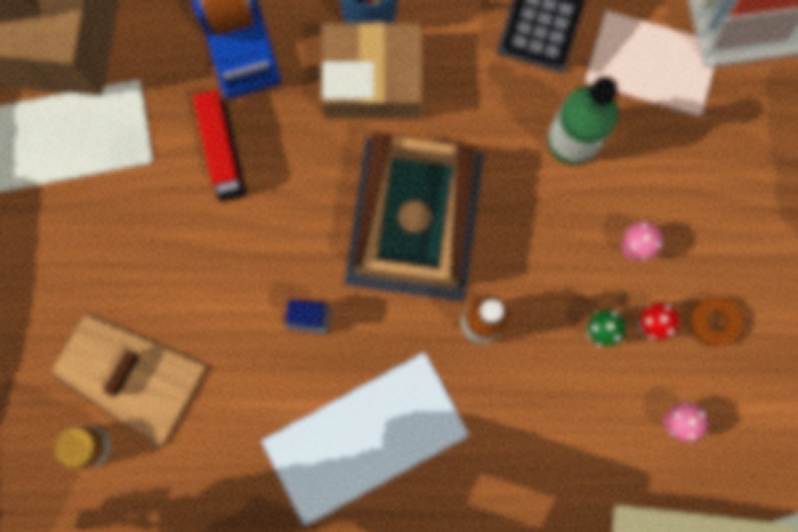

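View pics/b.png

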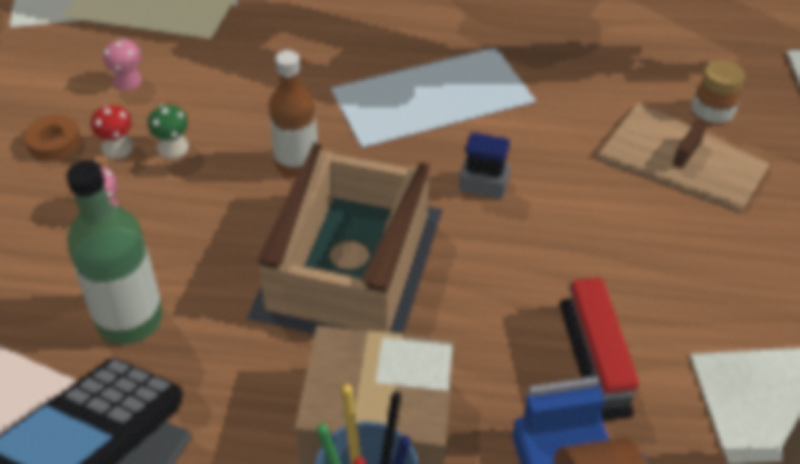

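Top crop (×2.66, offset 180,110): the candidates are the red cap at (659,321), green at (606,327), pinks at (642,241) and (686,423). Red fits, since it is the only red cap and stands between the green twin and the tape roll (717,321). The box's wide mouth faces the robot, with the stamp at (307,315) and scent at (488,315). The lid is at (130,378), with its narrow end at the upper left.

```bash
cat >> h.py <<'E'
def tool(yaw_y):  # pointing down, tool y at yaw
    y=np.array([np.cos(yaw_y),np.sin(yaw_y),0]);z=np.array([0,0,-1.]);return np.c_[np.cross(y,z),y,z]
def go(pos,yaw=None,cmd=None):
    s=env.observe();R=Ro.from_rotvec(s["tool_rot"]).as_matrix()
    cur=np.arctan2(R[1,1],R[0,1]); 
    T=R if yaw is None else tool(yaw)
    sh=R.T@(np.array(pos)-s["position"])*1000; w=Ro.from_matrix(R.T@T).as_rotvec()
    q=s["joint_positions"]
    print("shift",np.round(sh,1),"turn",np.round(w,3),"dist",round(np.linalg.norm(sh)),"cur yaw",round(cur,3),"q6",round(q[5],2),"q6 end~",None if yaw is None else round(np.arctan2(pos[1],pos[0])-yaw,2))
E
python3 - <<'E'
from h import *
np.set_printoptions(precision=3,suppress=True)
p=env.read_camera("top")
f=lambda u,v,z:hit(p,(180+u/2.66,110+v/2.66),z)
for n,u,v,z in [("gift",659,321,.045),("twin",606,327,.045),("tape",717,321,.015),("scentcap",491,311,.15),("stamp",307,313,.064),("pull",121,370,.038),
 ("lidNL",52,371,.01),("lidN2",85,315,.01),("lidW1",207,368,.01),("lidW2",163,445,.01),
 ("nest",413,216,.012),("railFarL",375,138,.078),("railFarR",480,152,.078),("mouthL",352,282,.078),("mouthR",468,292,.078),("honey",77,447,.062),("cordialtop",602,92,.2)]:
    print(n,f(u,v,z)[:2])
w=env.read_camera("wrist");print(w["mount"],w["camera_matrix"])
print(env.tip_reach)
E
```

```text
gift [ 0.465 -0.314]
twin [ 0.458 -0.252]
tape [ 0.469 -0.391]
scentcap [ 0.464 -0.108]
stamp [0.471 0.096]
pull [0.405 0.315]
lidNL [0.405 0.406]
lidN2 [0.473 0.371]
lidW1 [0.41 0.22]
lidW2 [0.319 0.268]
nest [ 0.597 -0.027]
railFarL [0.676 0.018]
railFarR [ 0.66  -0.105]
mouthL [0.505 0.044]
mouthR [ 0.494 -0.089]
honey [0.317 0.354]
cordialtop [ 0.691 -0.223]
[[ 0.001 -0.96  -0.28   0.07 ]
 [ 1.     0.001  0.    -0.   ]
 [-0.    -0.28   0.96  -0.158]
 [ 0.     0.     0.     1.   ]] [[288.405   0.    320.927]
 [  0.    288.405 198.608]
 [  0.      0.      1.   ]]
0.022
```

```bash
python3 -c "
from h import *
go([.40,.315,.24],1.095)"
```

```text
shift [-302.4 -215.4  -23.1] turn [-0.    -0.     0.208] dist 372 cur yaw 1.303 q6 -0.13 q6 end~ -0.43
```

```bash
python3 -m jog '[[85,-300,-215,-23,0,0,0.208],[85,-300,-215,-23,0,0,0.208],[85,-300,-215,-23,0,0,0.208],[85,-300,-215,-23,0,0,0.208],[85,-300,-215,-23,0,0,0.208],[85,-300,-215,-23,0,0,0.208],[85,-300,-215,-23,0,0,0.208],[85,-300,-215,-23,0,0,0.208]]'
python3 - <<'E'
from h import *
import pickle
s=env.observe();p=env.read_camera("wrist");pickle.dump((s,p),open("lid.pkl","wb"))
cv2.imwrite("pics/lid.png",p["img"])
go([.56,-.03,.33],-.124)
E
```

```text
t: 2.5
position: [0.3977, 0.3161, 0.2399]
tool_rot: [-0.742, -3.052, -0.001]
wrist_force: [0.3, 0.5, 0.8]
width: 1.0
finger_force: 0.0
shift [-303.3 -233.7  -90.4] turn [-0.00e+00 -1.00e-03  1.22e+00] dist 393 cur yaw 1.096 q6 -0.58 q6 end~ 0.07
```

View pics/lid.png

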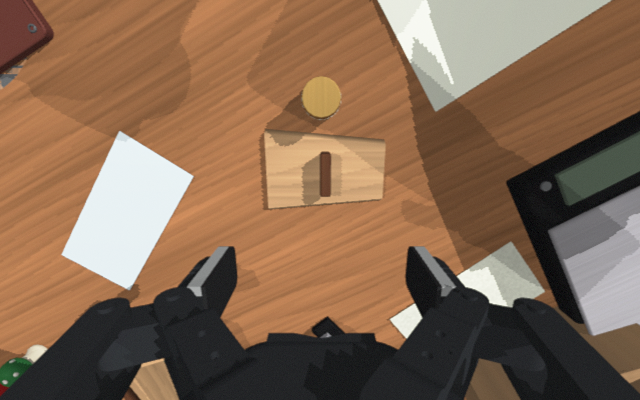

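Wrist view over the lid: the wide end is at column 266, the narrow end at column 384, the pull at (326,174), and the honey jar at (321,97). Next stop is the box.

```bash
python3 -m jog '[[85,-303,-234,-90,0,0,1.22],[85,-303,-234,-90,0,0,1.22],[85,-303,-234,-90,0,0,1.22],[85,-303,-234,-90,0,0,1.22],[85,-303,-234,-90,0,0,1.22],[85,-303,-234,-90,0,0,1.22],[85,-303,-234,-90,0,0,1.22],[85,-303,-234,-90,0,0,1.22]]'
python3 - <<'E'
from h import *
import pickle
s=env.observe();p=env.read_camera("wrist");pickle.dump((s,p),open("box.pkl","wb"))
cv2.imwrite("pics/box.png",p["img"])
go([.465,-.314,.20],.08)
E
```

```text
t: 3.55
position: [0.5604, -0.0303, 0.3297]
tool_rot: [-2.354, -2.079, 0.0]
wrist_force: [0.3, 1.2, 0.3]
width: 0.996
finger_force: 0.0
shift [-294.1  -59.5  129.3] turn [-0.001 -0.001 -0.202] dist 327 cur yaw -0.122 q6 -0.07 q6 end~ -0.67
```

View pics/box.png

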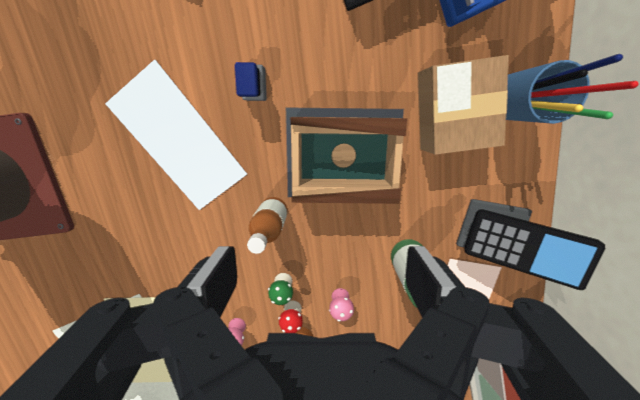

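Wrist view over the box: well centre at about (345,157), wide mouth on the left (x≈292), stamp (250,80), scent (265,225), red toadstool (290,320) beside green (280,292). I'll fit models to the image edges and move to the gift.

```bash
python3 -m jog '[[85,-294,-60,129,0,0,-0.202],[85,-294,-60,129,0,0,-0.202],[85,-294,-60,129,0,0,-0.202],[85,-294,-60,129,0,0,-0.202],[85,-294,-60,129,0,0,-0.202],[85,-294,-60,129,0,0,-0.202],[85,-294,-60,129,0,0,-0.202]]'
cat >> h.py <<'E'
from scipy.ndimage import map_coordinates
from scipy.optimize import differential_evolution
def seg(a,b,n=60): return np.linspace(a,b,n)
def circ(r,z,n=80):
    a=np.linspace(0,2*np.pi,n); return np.c_[r*np.cos(a),r*np.sin(a),0*a+z]
def place(P,v): 
    c,s_=np.cos(v[2]),np.sin(v[2]); return np.c_[v[0]+c*P[:,0]-s_*P[:,1],v[1]+s_*P[:,0]+c*P[:,1],P[:,2]]
BOX=np.concatenate([seg((-.08,k*.051,.078),(.08,k*.037,.078)) for k in(1,-1)]+[seg((-.08,k*.061,.078),(.08,k*.061,.078)) for k in(1,-1)]
 +[seg((k*.07,-.037,.0665),(k*.07,.037,.0665),40) for k in(1,-1)]+[seg((k*.08,-.038,.0665),(k*.08,.038,.0665),40) for k in(1,-1)]+[circ(.02,.014,50)])
LID=np.concatenate([seg((-.08,k*.05675,0),(.08,k*.04275,0)) for k in(1,-1)]+[seg((-.08,-.051,.01),(-.08,.051,.01)),seg((.08,-.037,.01),(.08,.037,.01))]
 +[seg((k*.007,-.028,.038),(k*.007,.028,.038),60) for k in(1,-1)]+[seg((-.007,k*.028,.038),(.007,k*.028,.038),15) for k in(1,-1)])
def fit(s,p,P,v0,rng=(.03,.03,.15),sig=1.2):
    im=cv2.GaussianBlur(p["img"].astype(np.float32),(0,0),sig)
    g=np.sqrt(sum(cv2.Sobel(im,cv2.CV_32F,*d)**2 for d in((1,0),(0,1))).max(2)); g=np.minimum(g,np.percentile(g,97))
    def c(v):
        q=proj(p,place(P,v),s); return -map_coordinates(g,[q[:,1],q[:,0]],order=1,mode="nearest").mean()/g.max()
    r=differential_evolution(c,[(a-d,a+d) for a,d in zip(v0,rng)],seed=1,tol=1e-6,maxiter=150)
    return r.x,r.fun
E
python3 - <<'E'
from h import *
import pickle
np.set_printoptions(precision=4,suppress=True)
s=env.observe();p=env.read_camera("wrist");pickle.dump((s,p),open("gift.pkl","wb"))
sl,pl=pickle.load(open("lid.pkl","rb"));sb,pb=pickle.load(open("box.pkl","rb"))
L,f1=fit(sl,pl,LID,(.402,.316,1.095));B,f2=fit(sb,pb,BOX,(.585,-.033,-.124));print(L,f1,B,f2)
for l in["gift","twin","tape"]:
    for r in env.cut_out(p,l)[:4]: print(l,r["confidence"],r["at"],hit(p,r["at"],.04,s),r["pixels"].sum())
for (ss,pp,P,v,c) in((sl,pl,LID,L,None),(sb,pb,BOX,B,None)):
    for q in proj(pp,place(P,v),ss): 
        pass
def crop(pp,ss,P,v,x,y,w,h):
    k=3;a=cv2.resize(pp["img"][y:y+h,x:x+w],None,fx=k,fy=k,interpolation=cv2.INTER_CUBIC)
    if P is not None:
        for q in proj(pp,place(P,v),ss)[::4]: cv2.circle(a,tuple(int(round(t)) for t in ((q-(x,y)+.5)*k-.5)),1,(255,255,0),-1)
    return a
A=np.hstack([crop(pl,sl,LID,L,255,110,133,110),crop(pb,sb,BOX,B,280,100,133,110)])
G=crop(p,s,None,None,187,60,266,90)
cv2.imwrite("pics/fit.png",np.vstack([A,G]))
E
```

```text
t: 4.47
position: [0.4638, -0.3137, 0.2002]
tool_rot: [-2.132, -2.305, -0.001]
wrist_force: [-0.2, 1.0, 0.2]
width: 0.997
finger_force: 0.0
[0.4027 0.3194 1.0943] -0.76382077 [ 0.5989 -0.0287 -0.1344] -0.7133286595344543
gift 0.96 [410.9, 175.3] [ 0.565  -0.3001  0.04  ] 1374
gift 0.93 [223.3, 192.0] [ 0.355  -0.3363  0.04  ] 1376
gift 0.84 [325.5, 184.8] [ 0.4705 -0.3187  0.04  ] 1239
twin 0.71 [320.0, 127.2] [ 0.4593 -0.256   0.04  ] 1398
twin 0.7 [335.9, 2.9] [ 0.4655 -0.1393  0.04  ] 173
twin 0.28 [527.7, 1.2] [ 0.6484 -0.1234  0.04  ] 207
tape 0.87 [322.3, 239.1] [ 0.4723 -0.3855  0.04  ] 1626
tape 0.61 [524.7, 3.1] [ 0.646  -0.1252  0.04  ] 232
```

View pics/fit.png

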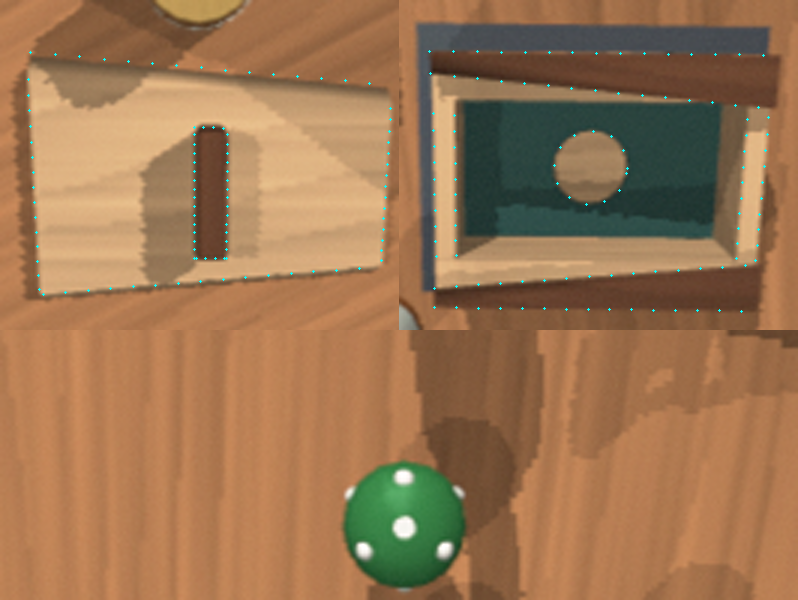

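Overlay: the lid fit sits on all edges and the pull. The box fit is good to a few mm, so I'll refine it closer. In the wrist view the candidates are red (325,185), green (320,127), pinks (411,175) and (223,192). The red one next to the tape (322,239) is the gift, and I'm confirming it with a crop.

```bash
cat >> h.py <<'E'
from scipy.optimize import least_squares
MUSH=np.concatenate([circ(.022,.033),circ(.022,.043),circ(.0175,.050),circ(.010,.0545),circ(.003,.056)])
def capfit(s,p,mask,v0,z0=0.):
    m=mask.astype(np.uint8)
    yx=np.argwhere(m);c=yx.mean(0)[::-1]
    def res(v):
        q=proj(p,MUSH+[v[0],v[1],z0],s).astype(np.float32);h=cv2.convexHull(q);M=cv2.moments(h)
        return [M["m10"]/M["m00"]-c[0],M["m01"]/M["m00"]-c[1]]
    r=least_squares(res,v0).x
    return r,m.sum(),cv2.contourArea(cv2.convexHull(proj(p,MUSH+[r[0],r[1],z0],s).astype(np.float32)))
def colormask(p,lo,hi,at,R=40):
    h=cv2.cvtColor(p["img"],cv2.COLOR_BGR2HSV);m=cv2.inRange(h,lo,hi)
    if lo[0]==0: m|=cv2.inRange(h,(172,lo[1],lo[2]),(179,255,255))
    k=np.zeros_like(m);cv2.circle(k,tuple(int(a) for a in at),R,255,-1);m&=k
    cs,_=cv2.findContours(m,cv2.RETR_EXTERNAL,cv2.CHAIN_APPROX_NONE);o=np.zeros_like(m)
    cv2.drawContours(o,[cv2.convexHull(max(cs,key=cv2.contourArea))],-1,1,-1);return o
E
python3 - <<'E'
from h import *
import pickle
s,p=pickle.load(open("gift.pkl","rb"))
g=capfit(s,p,colormask(p,(0,170,60),(6,255,255),(325,185),30),(.47,-.318));print(g)
t=capfit(s,p,colormask(p,(45,90,30),(80,255,255),(320,127),30),(.46,-.256));print(t)
tp=hit(p,(322.3,239.1),.015,s)[:2]
d=g[0]-t[0];print(d,np.linalg.norm(d),np.arctan2(d[1],d[0]),tp-g[0],np.linalg.norm(tp-g[0]))
cv2.imwrite("pics/red.png",cv2.resize(p["img"][95:275,190:450],None,fx=3,fy=3,interpolation=cv2.INTER_CUBIC))
yaw=np.arctan2(d[1],d[0])+np.pi/2;print(yaw)
go([*g[0],.10],yaw); go([*g[0],.041],yaw)
E
```

```text
(array([ 0.46915712, -0.31605202]), np.uint64(1207), 1228.231887636939)
(array([ 0.46062579, -0.25329963]), np.uint64(1330), 1398.7937793245073)
[ 0.00853133 -0.06275239] 0.06332966542716385 -1.4356725008016382 [ 0.00408936 -0.0805736 ] 0.08067730405228525
0.13512382599325834
shift [ -2.8   3.7 102. ] turn [ 0.001  0.001 -0.055] dist 102 cur yaw 0.08 q6 -0.81 q6 end~ -0.73
shift [ -2.7   3.6 161. ] turn [ 0.001  0.001 -0.055] dist 161 cur yaw 0.08 q6 -0.81 q6 end~ -0.73
```

View pics/red.png

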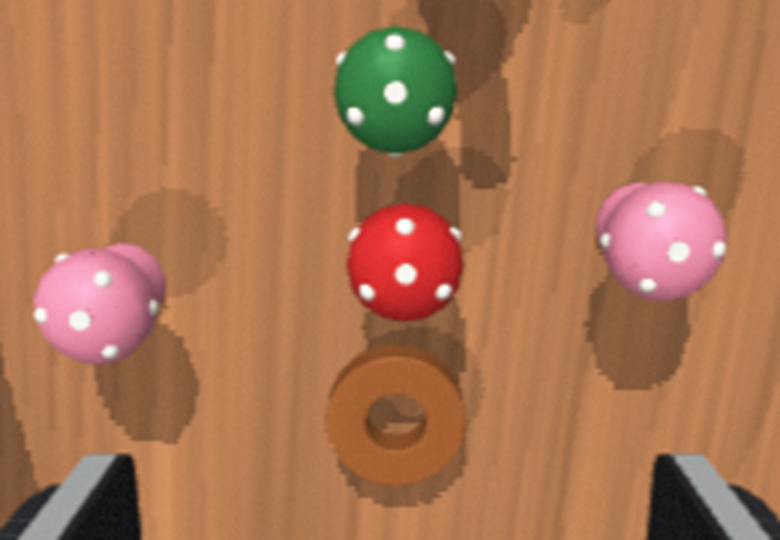

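Confirmed: red with white spots, between the green twin above and the tape below. Grasping it.

```bash
python3 -m jog '[[85,-2.8,3.6,60,0,0,-0.055],[85,-2.8,3.6,110,0,0,-0.055],[85,-2.8,3.6,140,0,0,-0.055],[85,-2.8,3.6,159,0,0,-0.055],[85,-2.8,3.6,159,0,0,-0.055],[44,-2.8,3.6,159,0,0,-0.055],[38,-2.8,3.6,159,0,0,-0.055],[38,-2.8,3.6,159,0,0,-0.055]]' 25
```

```text
t: 5.68
position: [0.4682, -0.3181, 0.043]
tool_rot: [2.069, 2.362, -0.0]
wrist_force: [-0.7, -1.0, 1.6]
width: 0.444
finger_force: 0.0
```

```bash
python3 -m jog '[[0,0,0,0,0,0,0],[0,0,0,0,0,0,0],[0,0,0,0,0,0,0]]' 25
python3 - <<'E'
from h import *
p=env.read_camera("wrist");cv2.imwrite("pics/g1.png",p["img"])
E
```

```text
t: 6.05
position: [0.4675, -0.3175, 0.0419]
tool_rot: [-2.07, -2.363, -0.0]
wrist_force: [-0.0, -0.3, 0.8]
width: 0.002
finger_force: 0.0
```

View pics/g1.png

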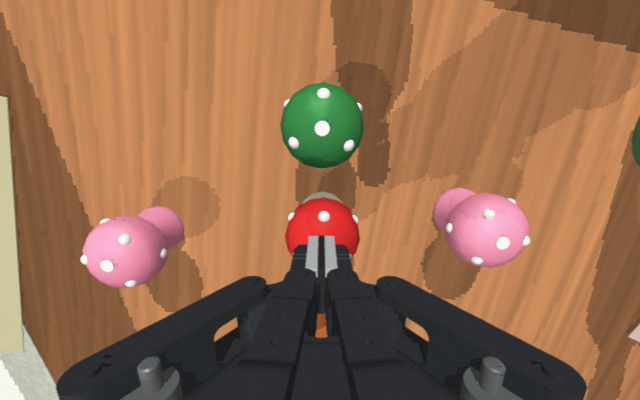

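The fingers are shut, yet the red cap stands in front of them at (323,235), not between them. I need a side look before going on.

```bash

python3 - <<'E'
from h import *
a=env.read_camera("scene");b=env.read_camera("top")
s=env.observe();R=Ro.from_rotvec(s["tool_rot"]).as_matrix();print(s["position"],R.round(4).tolist(),s["joint_positions"])
c=[]
for p,(x,y) in((a,(160,110)),(b,(380,180))):
    k=4;im=cv2.resize(p["img"][y:y+130,x:x+100],None,fx=k,fy=k,interpolation=cv2.INTER_CUBIC)
    T=np.array(s["position"])
    for X,col in((T,(255,255,0)),(T+[0,0,-.022],(255,0,255)),(np.array([.469,-.316,.056]),(0,255,255))):
        q=proj(p,X)[0];cv2.circle(im,tuple(int(t) for t in (q-(x,y)+.5)*k),3,col,-1)
    c.append(im)
cv2.imwrite("pics/side.png",np.hstack(c))
E
```

```text
[ 0.46753522 -0.31751644  0.04182363] [[-0.1316, 0.9913, -0.0001], [0.9913, 0.1316, 0.0001], [0.0001, -0.0001, -1.0]] [-7.36122032e-01  2.71471366e-01  1.81907466e+00  2.53597961e-05
  1.05119345e+00 -8.68074869e-01]
```

View pics/side.png

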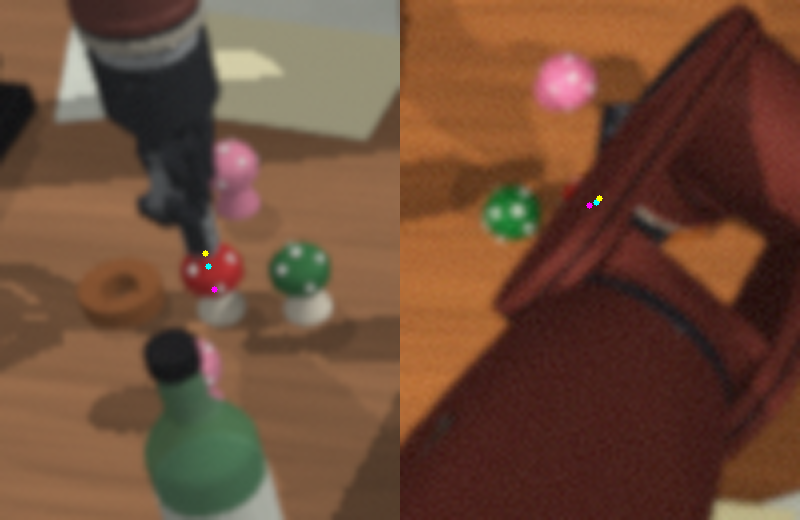

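The evidence (tip pixel spacing ±87 px when open, cap intact, zero force) says the fingertips really sit about 39 mm higher than stated: they closed just above the dome. I'll test this by opening, descending carefully, and re-closing.

```bash
python3 -m jog '[[85,0,0,-10,0,0,0],[85,0,0,-10,0,0,0],[85,0,0,-10,0,0,0],[85,0,0,-10,0,0,0],[85,0,0,0,0,0,0],[85,0,0,15,0,0,0],[85,0,0,25,0,0,0],[85,0,0,25,0,0,0]]' 25
python3 - <<'E'
from h import *
p=env.read_camera("wrist");s=env.observe();cv2.imwrite("pics/g2.png",p["img"][100:400,120:520]);print(s["position"],s["wrist_force"])
g=capfit(s,p,colormask(p,(0,170,60),(6,255,255),(323,220),60),(.47,-.318));print(g)
E
```

```text
t: 7.2
position: [0.4665, -0.3166, 0.0151]
tool_rot: [-2.068, -2.361, -0.0]
wrist_force: [0.3, 0.6, 0.3]
width: 0.993
finger_force: 0.0
[ 0.4670898  -0.31706791  0.01596862] [ 0.97446378 -0.294114    0.18155598]
(array([ 0.46920702, -0.31237364]), np.uint64(4423), 5992.97586379596)
```

View pics/g2.png

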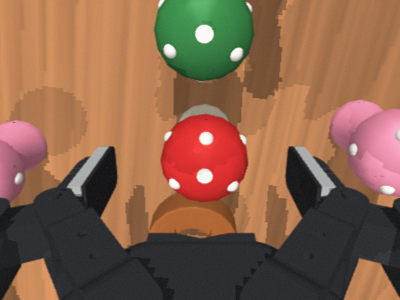

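Now the tips show at depth ≈0.143 m, so the true open tip height is about 43 mm, and the cap (col 204) is centred between the pads (117, 288). Down about 17 mm more, then close.

```bash
python3 -m jog '[[85,1,0,9,0,0,0],[85,1,0,17,0,0,0],[85,1,0,17,0,0,0],[40,1,0,17,0,0,0],[30,1,0,17,0,0,0],[30,1,0,17,0,0,0],[30,1,0,17,0,0,0]]' 25
```

```text
t: 8.12
position: [0.4677, -0.3168, 0.0004]
tool_rot: [2.07, 2.363, -0.0]
wrist_force: [-0.0, 0.8, 2.7]
width: 0.502
finger_force: 25.4
```

Held (42.9 mm, 25 N). Lifting, then a closer look at the box.

```bash
python3 -m jog '[[30,0,0,-15,0,0,0],[30,0,0,-60,0,0,0],[30,0,0,-120,0,0,0],[30,0,0,-165,0,0,0],[30,0,0,-165,0,0,0]]'; python3 -c "
from h import *
go([.591,-.088,.165],-.134)"
```

```text
t: 8.75
position: [0.47, -0.3188, 0.1711]
tool_rot: [2.063, 2.355, -0.0]
wrist_force: [0.8, -1.1, -0.2]
width: 0.501
finger_force: 25.7
shift [212.9 150.3   5.4] turn [0.008 0.007 0.266] dist 261 cur yaw 0.132 q6 -0.87 q6 end~ -0.01
```

```bash
python3 -m jog '[[30,40,28,0,0,0,0.1],[30,95,67,0,0,0,0.2],[30,150,106,0,0,0,0.266],[30,190,135,0,0,0,0.266],[30,213,150,0,0,0,0.266],[30,213,150,0,0,0,0.266],[30,213,150,0,0,0,0.266]]'
python3 - <<'E'
from h import *
import pickle
np.set_printoptions(precision=4,suppress=True)
s=env.observe();p=env.read_camera("wrist");pickle.dump((s,p),open("box2.pkl","wb"))
B,f=fit(s,p,BOX,(.599,-.029,-.134),(.015,.015,.06));print(B,f)
a=p["img"][40:280,180:460].copy();k=2.5;a=cv2.resize(a,None,fx=k,fy=k)
for q in proj(p,place(BOX,B),s)[::4]: cv2.circle(a,tuple(int(t) for t in (q-(180,40)+.5)*k),1,(255,255,0),-1)
cv2.imwrite("pics/box2.png",a)
E
```

```text
t: 9.62
position: [0.5873, -0.0861, 0.1641]
tool_rot: [-2.364, -2.067, 0.002]
wrist_force: [-0.7, 0.1, -0.3]
width: 0.502
finger_force: 25.8
[ 0.5989 -0.0286 -0.134 ] -0.6978369
```

View pics/box2.png

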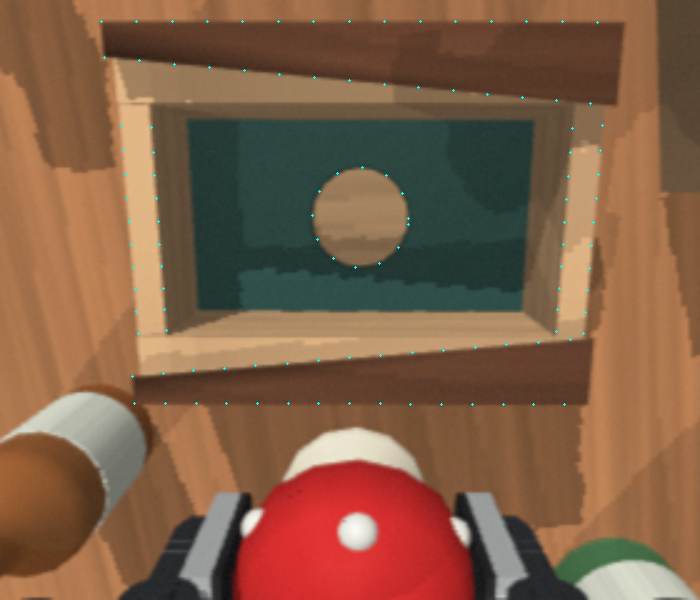

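The fit sits on rails, end walls and nest (nest at crop (360,217)). Now the gift's pose in the hand, from the same picture, so that camera bias cancels.

```bash
python3 - <<'E'
from h import *
import pickle
np.set_printoptions(precision=4,suppress=True)
s,p=pickle.load(open("box2.pkl","rb"))
h=cv2.cvtColor(p["img"],cv2.COLOR_BGR2HSV);m=cv2.inRange(h,(0,170,60),(6,255,255))|cv2.inRange(h,(172,170,60),(179,255,255))
m[:200]=0;m[:,:260]=0;m[:,390:]=0
m=cv2.morphologyEx(m,cv2.MORPH_CLOSE,np.ones((15,15)))
c=max(cv2.findContours(m,cv2.RETR_EXTERNAL,cv2.CHAIN_APPROX_NONE)[0],key=cv2.contourArea)[:,0]
up=np.array([q for q in c if q[1]<c[:,1].min()+18]);print(c.min(0),c.max(0),len(up))
s0=dict(s,position=np.zeros(3),tool_rot=np.zeros(3))  # tool frame
F=np.diag([1,-1,-1.])
def res(v):
    hu=cv2.convexHull(proj(p,MUSH@F+[v[0],v[1],v[2]],s0).astype(np.float32))
    return [cv2.pointPolygonTest(hu,(float(a),float(b)),True) for a,b in up]+[ (v[2])*1e3*.3]
for z in(0.,):
    r=least_squares(res,[0,0,z],diff_step=1e-3,x_scale=.01);print(r.x,np.abs(r.fun).mean())
P=[]
for i in range(6):
    P.append(env.observe()["position"]);env.read_camera("top")
print(np.array(P)-s["position"],np.mean(P,0),np.array(env.observe()["tool_rot"]))
E
```

```text
[273 225] [369 321] 79
[ 0.0012  0.0014 -0.0036] 0.3857950555294995
[[ 0.     -0.0005  0.0002]
 [ 0.0002 -0.0007  0.0004]
 [ 0.0003 -0.0008  0.0006]
 [ 0.0004 -0.0008  0.0007]
 [ 0.0005 -0.0006  0.0008]
 [ 0.0006 -0.0005  0.0008]] [ 0.5876 -0.0867  0.1647] [ 2.3663  2.0663 -0.    ]
```

```bash
python3 -c "
from h import *
go([.5978,-.0295,.10],-.134)"
```

```text
shift [57.7  2.1 65. ] turn [ 0.     0.    -0.001] dist 87 cur yaw -0.135 q6 -0.14 q6 end~ 0.08
```

```bash
python3 -m jog '[[30,20,2,0,0,0,0],[30,45,2,0,0,0,0],[30,57.7,2.1,20,0,0,0],[30,57.7,2.1,45,0,0,0],[30,57.7,2.1,65,0,0,0],[30,57.7,2.1,65,0,0,0],[30,57.7,2.1,65,0,0,0]]'; python3 - <<'E'
from h import *
P=[]
for i in range(5):
    env.read_camera("top");P.append(env.observe()["position"])
m=np.mean(P,0);print(m,P[-1]);go([.5978,-.0295,.0095],-.134)
E
```

```text
t: 10.85
position: [0.5983, -0.029, 0.1002]
tool_rot: [2.365, 2.067, 0.0]
wrist_force: [-0.0, -0.2, -0.2]
width: 0.499
finger_force: 25.7
[ 0.59872958 -0.02906432  0.10102932] [ 0.59857882 -0.02902007  0.10093744]
shift [-0.6 -0.9 91.4] turn [ 0.002  0.    -0.   ] dist 91 cur yaw -0.134 q6 -0.05 q6 end~ 0.08
```

```bash
python3 -m jog '[[30,0,-0.7,15,0,0,0],[30,0,-0.7,32,0,0,0],[30,0,-0.7,49,0,0,0],[30,0,-0.7,65,0,0,0],[30,0,-0.7,77,0,0,0],[30,0,-0.7,82,0,0,0],[30,0,-0.7,82,0,0,0]]'; python3 -m jog '[[30,0,0,3,0,0,0],[30,0,0,5,0,0,0],[30,0,0,5,0,0,0]]';python3 -m jog '[[30,0,0,2,0,0,0],[30,0,0,3,0,0,0],[30,0,0,3,0,0,0]]'
```

```text
t: 11.98
position: [0.5971, -0.0287, 0.0176]
tool_rot: [-2.365, -2.068, 0.0]
wrist_force: [0.7, 0.8, -0.7]
width: 0.503
finger_force: 25.8
t: 12.35
position: [0.5972, -0.0287, 0.013]
tool_rot: [2.365, 2.068, 0.0]
wrist_force: [-0.3, 0.2, -0.5]
width: 0.5
finger_force: 25.8
t: 12.72
position: [0.5971, -0.0286, 0.0097]
tool_rot: [-2.365, -2.068, 0.0]
wrist_force: [-0.2, -0.6, -0.8]
width: 0.503
finger_force: 25.8
```

```bash
python3 -m jog '[[30,0,0,1,0,0,0],[30,0,0,1.5,0,0,0],[30,0,0,1.5,0,0,0]]';python3 -m jog '[[30,0,0,1,0,0,0],[30,0,0,1,0,0,0]]'
```

```text
t: 13.1
position: [0.5972, -0.0286, 0.0085]
tool_rot: [2.365, 2.068, 0.0]
wrist_force: [-0.5, 0.8, 0.8]
width: 0.503
finger_force: 25.8
t: 13.35
position: [0.5973, -0.0287, 0.0084]
tool_rot: [-2.365, -2.068, 0.0]
wrist_force: [-3.5, 0.6, 7.7]
width: 0.504
finger_force: 26.2
```

Contact at exactly the nest-bottom height. Releasing and rising.

```bash
python3 -m jog '[[42,0,0,-1,0,0,0],[60,0,0,-1,0,0,0],[75,0,0,-1,0,0,0],[75,0,0,-1,0,0,0],[75,0,0,-20,0,0,0],[75,0,0,-60,0,0,0],[75,0,0,-120,0,0,0],[75,0,0,-160,0,0,0]]'
python3 - <<'E'
from h import *
import pickle
s=env.observe();p=env.read_camera("wrist");pickle.dump((s,p),open("nest.pkl","wb"))
g=capfit(s,p,colormask(p,(0,170,60),(6,255,255),(323,180),70),(.599,-.0286),.008);print(g,s["position"])
cv2.imwrite("pics/nest.png",cv2.resize(p["img"][80:280,200:440],None,fx=2,fy=2))
go([.45,.20,.22],.5); go([.4027,.3194,.20],1.094)
E
```

```text
t: 14.35
position: [0.5986, -0.0289, 0.1723]
tool_rot: [2.362, 2.065, 0.005]
wrist_force: [0.1, -0.1, 0.9]
width: 0.881
finger_force: 0.0
(array([ 0.59869379, -0.02827636]), np.uint64(1505), 1544.750569183845) [ 0.59855784 -0.02888007  0.17229357]
shift [ 207.  -180.2  -44.2] turn [ 0.012  0.005 -0.634] dist 278 cur yaw -0.134 q6 -0.05 q6 end~ -0.08
shift [ 319.1 -243.2  -25.1] turn [ 0.011  0.008 -1.228] dist 402 cur yaw -0.134 q6 -0.05 q6 end~ -0.42
```

View pics/nest.png

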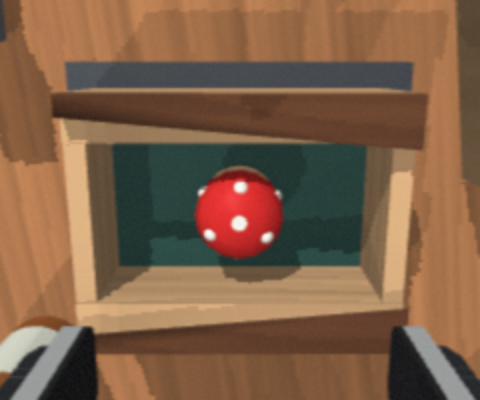

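Gift at (0.5987,−0.0283) against nest (0.5989,−0.0286): upright and centred. Now the lid.

```bash
python3 -m jog '[[75,80,-61,-25,0,0,-0.15],[75,140,-106,-25,0,0,-0.33],[75,190,-145,-25,0,0,-0.52],[75,240,-183,-25,0,0,-0.71],[75,290,-220,-25,0,0,-0.9],[50,319,-243,0,0,0,-1.09],[50,319,-243,10,0,0,-1.228],[50,319,-243,25,0,0,-1.228]]';python3 -m jog '[[50,0,0,25,0,0,0],[50,0,0,25,0,0,0],[50,0,0,25,0,0,0]]'
python3 - <<'E'
from h import *
import pickle
np.set_printoptions(precision=4,suppress=True)
s=env.observe();p=env.read_camera("wrist");pickle.dump((s,p),open("lid2.pkl","wb"))
L,f=fit(s,p,LID,(.4027,.3194,1.0943),(.012,.012,.05));print(L,f,s["position"])
go([L[0],L[1],.03],L[2]);go([L[0],L[1],-.003],L[2])
E
```

```text
t: 15.4
position: [0.3979, 0.3216, 0.1428]
tool_rot: [0.736, 3.053, 0.001]
wrist_force: [-0.4, -0.1, -0.0]
width: 0.584
finger_force: 0.0
t: 15.78
position: [0.4001, 0.3195, 0.1185]
tool_rot: [0.745, 3.051, 0.001]
wrist_force: [0.3, 0.4, 0.6]
width: 0.585
finger_force: 0.0
[0.4037 0.3191 1.0945] -0.7575913667678833 [0.4001 0.3195 0.1185]
shift [-3.2  0.9 88.8] turn [ 0.002  0.001 -0.002] dist 89 cur yaw 1.092 q6 -0.57 q6 end~ -0.43
shift [ -3.2   0.9 121.8] turn [ 0.002  0.001 -0.002] dist 122 cur yaw 1.092 q6 -0.57 q6 end~ -0.43
```

```bash
python3 -m jog '[[40,-3.2,1,40,0,0,0],[40,-3.2,1,80,0,0,0],[40,-3.2,1,105,0,0,0],[40,-3.2,1,117,0,0,0],[40,-3.2,1,120,0,0,0],[40,-3.2,1,120,0,0,0]]'; python3 -m jog '[[5,0,0,0,0,0,0],[5,0,0,0,0,0,0],[5,0,0,0,0,0,0],[5,0,0,0,0,0,0]]' 60
```

```text
t: 16.58
position: [0.4033, 0.3198, -0.0015]
tool_rot: [0.742, 3.051, 0.002]
wrist_force: [-0.1, 0.4, -0.2]
width: 0.468
finger_force: 0.0
t: 17.08
position: [0.4033, 0.32, -0.0014]
tool_rot: [0.741, 3.051, 0.002]
wrist_force: [-0.7, 0.5, 5.6]
width: 0.153
finger_force: 59.9
```

```bash
python3 -m jog '[[5,0,0,-5,0,0,0],[5,0,0,-40,0,0,0],[5,0,0,-90,0,0,0],[5,0,0,-130,0,0,0],[5,0,0,-130,0,0,0]]'; python3 -c "
from h import *
go([.49,.16,.14],-.134);go([.5236,-.0185,.14],-.134)"
```

```text
t: 17.7
position: [0.4045, 0.3207, 0.1312]
tool_rot: [0.741, 3.048, 0.008]
wrist_force: [-0.4, -0.8, -2.2]
width: 0.152
finger_force: 59.1
shift [-149.7 -103.5   -8.9] turn [ 0.008 -0.     1.228] dist 182 cur yaw 1.094 q6 -0.58 q6 end~ 0.45
shift [-261.5 -246.7   -9.3] turn [ 0.008 -0.     1.228] dist 360 cur yaw 1.094 q6 -0.58 q6 end~ 0.1
```

```bash
python3 -m jog '[[5,-20,-14,-5,0,0,0.1],[5,-50,-34,-9,0,0,0.27],[5,-80,-55,-9,0,0,0.45],[5,-110,-76,-9,0,0,0.63],[5,-135,-93,-9,0,0,0.81],[5,-150,-104,-9,0,0,0.99],[5,-150,-104,-9,0,0,1.15],[5,-150,-104,-9,0,0,1.228]]'; python3 -m jog '[[5,0,0,0,0,0,0],[5,0,0,0,0,0,0],[5,0,0,0,0,0,0]]';  python3 - <<'E'
from h import *
import pickle
np.set_printoptions(precision=4,suppress=True)
s=env.observe();p=env.read_camera("wrist");pickle.dump((s,p),open("hand.pkl","wb"))
s0=dict(s,position=np.zeros(3),tool_rot=np.zeros(3))
# lid in tool frame: lid x=tool y, lid y=tool x, lid z=-tool z
LT=LID[:240][:, [1,0,2]]*[1,1,-1]
im=cv2.GaussianBlur(p["img"].astype(np.float32),(0,0),1.2)
g=np.sqrt(sum(cv2.Sobel(im,cv2.CV_32F,*d)**2 for d in((1,0),(0,1))).max(2));g=np.minimum(g,np.percentile(g,97))
def c(v):
    q=proj(p,place(LT,(v[0],v[1],v[2]))+[0,0,v[3]],s0);ok=(q[:,1]<390)
    w=map_coordinates(g,[q[:,1],q[:,0]],order=1,mode="nearest");k=np.r_[np.ones(60),np.zeros(60),np.ones(120)][:len(w)]*ok
    return -(w*k).sum()/k.sum()/g.max()
for z0 in (.001,):
    r=differential_evolution(c,[(-.01,.01),(-.01,.01),(-.05,.05),(z0-.006,z0+.006)],seed=2,maxiter=200);print(r.x,r.fun)
go([.5236,-.0185,.14],-.134)
E
```

```text
t: 18.7
position: [0.4864, 0.1574, 0.1341]
tool_rot: [-2.368, -2.061, 0.005]
wrist_force: [-0.4, 0.0, -2.3]
width: 0.151
finger_force: 59.0
t: 19.08
position: [0.4875, 0.1582, 0.136]
tool_rot: [-2.364, -2.069, 0.001]
wrist_force: [-0.8, 0.9, -2.3]
width: 0.151
finger_force: 59.0
[-0.0004  0.0013 -0.0015 -0.0022] -0.7777045674838535
shift [-170.3   59.1   -3.9] turn [-0.     0.     0.001] dist 180 cur yaw -0.133 q6 0.29 q6 end~ 0.1
```

```bash
python3 -c "
from h import *
go([.5064,-.0157,.115],-.134)"
```

```text
shift [-169.8   41.7   21.1] turn [-0.     0.     0.001] dist 176 cur yaw -0.133 q6 0.29 q6 end~ 0.1
```

```bash
python3 -m jog '[[5,-30,8,0,0,0,0],[5,-70,18,0,0,0,0],[5,-115,29,0,0,0,0],[5,-150,37,0,0,0,0],[5,-169.8,41.7,10,0,0,0],[5,-169.8,41.7,21,0,0,0],[5,-169.8,41.7,21,0,0,0],[5,-169.8,41.7,21,0,0,0]]';python3 - <<'E'
from h import *
P=[];s=env.observe();p=env.read_camera("wrist")
for i in range(5):
    P.append(env.observe()["position"]);env.read_camera("top")
print(np.mean(P,0))
# visible +y rail & far parts: re-fit box with free height bias small
B,f=fit(s,p,BOX[:60],(.5989,-.0286,-.134),(.006,.006,.02));print("rail+y only",B,f)
B,f=fit(s,p,BOX[np.r_[0:60,120:180,240:280,320:360]],(.5989,-.0286,-.134),(.006,.006,.02));print(B,f,s["position"])
go([.5064,-.0157,.080],-.134)
E
```

```text
t: 20.12
position: [0.5065, -0.0148, 0.1155]
tool_rot: [-2.364, -2.069, -0.0]
wrist_force: [0.9, -0.2, -2.3]
width: 0.15
finger_force: 59.0
[ 0.50674764 -0.01510748  0.11580836]
rail+y only [ 0.59417979 -0.0275942  -0.13338753] -0.6380923390388489
[ 0.59940962 -0.02845415 -0.13335126] -0.7571964859962463 [ 0.50645234 -0.01483454  0.11546078]
shift [-0.3 -0.3 35.7] turn [0.001 0.    0.001] dist 36 cur yaw -0.133 q6 -0.05 q6 end~ 0.1
```

```bash
python3 -m jog '[[5,-0.5,0,10,0,0,0],[5,-0.5,0,22,0,0,0],[5,-0.5,0,33,0,0,0],[5,-0.5,0,38,0,0,0],[5,-0.5,0,38,0,0,0]]'; python3 -m jog '[[5,0,0,3,0,0,0],[5,0,0,6,0,0,0],[5,0,0,6,0,0,0]]'; python3 -m jog '[[5,0,0,1.5,0,0,0],[5,0,0,3,0,0,0],[5,0,0,3,0,0,0]]'
```

```text
t: 21.05
position: [0.5059, -0.0162, 0.0767]
tool_rot: [-2.364, -2.067, 0.001]
wrist_force: [-0.2, 0.7, -1.7]
width: 0.152
finger_force: 59.0
t: 21.42
position: [0.5063, -0.0162, 0.0713]
tool_rot: [-2.365, -2.068, 0.0]
wrist_force: [-0.0, -0.6, -1.8]
width: 0.151
finger_force: 59.0
t: 21.8
position: [0.5063, -0.0162, 0.0683]
tool_rot: [-2.365, -2.068, 0.0]
wrist_force: [0.4, -0.2, -1.5]
width: 0.154
finger_force: 59.0
```

```bash
python3 -m jog '[[5,0,0,0.8,0,0,0],[5,0,0,1.2,0,0,0],[5,0,0,1.2,0,0,0]]'; python3 -m jog '[[5,0,0,0.7,0,0,0],[5,0,0,0.7,0,0,0]]'
```

```text
t: 22.18
position: [0.5064, -0.0162, 0.0672]
tool_rot: [-2.365, -2.068, 0.0]
wrist_force: [-0.7, -0.0, -2.9]
width: 0.154
finger_force: 59.0
t: 22.42
position: [0.5065, -0.0163, 0.0666]
tool_rot: [2.365, 2.068, 0.0]
wrist_force: [0.2, 0.2, -1.3]
width: 0.156
finger_force: 59.1
```

```bash
python3 -m jog '[[5,0,0,0.6,0,0,0],[5,0,0,0.6,0,0,0]]'; python3 -m jog '[[5,0,0,0.6,0,0,0],[5,0,0,0.6,0,0,0]]'
```

```text
t: 22.68
position: [0.5068, -0.0163, 0.0666]
tool_rot: [2.365, 2.067, 0.001]
wrist_force: [-2.5, 0.3, 5.9]
width: 0.147
finger_force: 59.8
t: 22.92
position: [0.5071, -0.0163, 0.0665]
tool_rot: [2.364, 2.067, 0.001]
wrist_force: [-3.1, -0.2, 9.7]
width: 0.152
finger_force: 60.5
```

Seated on the side walls at the expected height. Easing the pressure and sliding in while held, as far as there is play.

```bash
python3 -m jog '[[5,0,0,-0.8,0,0,0],[5,0,6,-0.8,0,0,0],[5,0,13,-0.8,0,0,0],[5,0,20,-0.8,0,0,0],[5,0,27,-0.8,0,0,0],[5,0,34,-0.8,0,0,0],[5,0,38,-0.8,0,0,0],[5,0,38,-0.8,0,0,0]]'
```

```text
t: 23.92
position: [0.545, -0.0215, 0.0666]
tool_rot: [2.364, 2.067, 0.002]
wrist_force: [0.0, 0.3, 4.7]
width: 0.151
finger_force: 59.9
```

```bash
python3 -m jog '[[20,0,0,0,0,0,0],[40,0,0,0,0,0,0],[40,0,0,0,0,0,0],[40,0,0,-15,0,0,0],[40,0,0,-45,0,0,0],[0,0,-20,-45,0,0,0],[0,0,-36,-45,0,0,0],[0,0,-36,-45,0,0,0]]'; python3 - <<'E'
from h import *
np.set_printoptions(precision=4,suppress=True)
s=env.observe();p=env.read_camera("wrist")
L,f=fit(s,p,LID+[0,0,.068],(.5465,-.0217,-.134),(.012,.012,.06));print(L,f,s["position"],s["width"])
B=np.array([.5989,-.0286]);c,k=np.cos(-.134),np.sin(-.134);d=L[:2]-B;print("lid in box",c*d[0]+k*d[1],-k*d[0]+c*d[1],L[2]+.134)
t=L[:2]-.032*np.array([c,k]);go([*t,.071],-.134)
E
```

```text
t: 24.92
position: [0.5082, -0.0164, 0.112]
tool_rot: [2.365, 2.067, 0.001]
wrist_force: [0.6, -0.2, 0.1]
width: -0.001
finger_force: 0.0
[ 0.5459 -0.0238 -0.1282] -0.6147418022155762 [ 0.5082 -0.0164  0.112 ] -0.0005057796710004243
lid in box -0.053181807420060574 -0.0023745311719983314 0.005788920702987421
shift [-2.3  5.5 41.1] turn [0.002 0.    0.   ] dist 42 cur yaw -0.134 q6 -0.05 q6 end~ 0.1
```

```bash
python3 -m jog '[[0,-1,4,15,0,0,0],[0,-1,4,30,0,0,0],[0,-1,4,38,0,0,0],[0,-1,4,41,0,0,0],[0,-1,4,41,0,0,0]]'; python3 -m jog '[[0,0,5,0,0,0,0],[0,0,10,0,0,0,0],[0,0,15,0,0,0,0],[0,0,21,0,0,0,0],[0,0,27,0,0,0,0],[0,0,33,0,0,0,0],[0,0,38,0,0,0,0],[0,0,38,0,0,0,0]]'
```

```text
t: 25.6
position: [0.5121, -0.018, 0.0698]
tool_rot: [-2.365, -2.067, 0.001]
wrist_force: [0.1, 0.1, -0.0]
width: 0.002
finger_force: 0.0
t: 26.6
position: [0.5504, -0.0232, 0.0701]
tool_rot: [2.365, 2.067, 0.0]
wrist_force: [-0.3, -0.1, -0.1]
width: 0.001
finger_force: 0.0
```

```bash
cat > chk.py <<'E'
from h import *
np.set_printoptions(precision=4,suppress=True)
import sys
x0=float(sys.argv[1]);B=np.array([.5989,-.0286]);c,k=np.cos(-.134),np.sin(-.134)
s=env.observe();p=env.read_camera("wrist")
P=LID[:240]+[0,0,.068] if len(sys.argv)<3 else LID+[0,0,.068]
L,f=fit(s,p,P,(B[0]+c*x0,B[1]+k*x0,-.134),(.03,.008,.04))
def bx(v): d=np.array(v[:2])-B;return np.array([c*d[0]+k*d[1],-k*d[0]+c*d[1]])
print("lid in box",bx(L),L[2]+.134,f,"tcp",bx(s["position"]),s["position"][2],"wf",s["wrist_force"])
E
python3 chk.py -.027
```

```text
lid in box [-0.026  -0.0066] 0.0017456887977895796 -0.5389461 tcp [-0.0488 -0.0012] 0.07014481256756094 wf [-0.3184 -0.1276 -0.1474]
```

```bash
python3 -m jog '[[0,0.5,5,0,0,0,0],[0,1,10,0,0,0,0],[0,1,15,0,0,0,0],[0,1,19,0,0,0,0],[0,1,22,0,0,0,0],[0,1,22,0,0,0,0]]'; python3 -m jog '[[0,0,1,0,0,0,0],[0,0,2,0,0,0,0],[0,0,2,0,0,0,0]]'
```

```text
t: 27.4
position: [0.5722, -0.0251, 0.0702]
tool_rot: [2.365, 2.067, 0.0]
wrist_force: [-0.1, -0.7, 0.7]
width: -0.003
finger_force: 0.0
t: 27.78
position: [0.5738, -0.0253, 0.0701]
tool_rot: [2.365, 2.068, 0.0]
wrist_force: [-0.3, -0.4, 0.4]
width: -0.0
finger_force: 0.2
```

```bash
python3 -m jog '[[0,0,0.8,0,0,0,0],[0,0,1.5,0,0,0,0],[0,0,1.5,0,0,0,0]]'; python3 -m jog '[[0,0,0.7,0,0,0,0],[0,0,0.7,0,0,0,0]]'; python3 -m jog '[[0,0,0.7,0,0,0,0],[0,0,0.7,0,0,0,0]]'
```

```text
t: 28.15
position: [0.5753, -0.0256, 0.0701]
tool_rot: [-2.365, -2.068, 0.0]
wrist_force: [-1.4, -0.7, -0.6]
width: 0.004
finger_force: 0.5
t: 28.4
position: [0.576, -0.0257, 0.07]
tool_rot: [2.365, 2.068, -0.0]
wrist_force: [-1.0, -0.6, -0.4]
width: -0.002
finger_force: 0.5
t: 28.65
position: [0.5767, -0.0257, 0.07]
tool_rot: [-2.365, -2.068, 0.0]
wrist_force: [-0.9, -0.6, -0.1]
width: 0.004
finger_force: 0.5
```

```bash
python3 -m jog '[[0,0,0.8,0,0,0,0],[0,0,0.8,0,0,0,0]]'; python3 -m jog '[[0,0,0.8,0,0,0,0],[0,0,0.8,0,0,0,0]]'; python3 -m jog '[[0,0,0.6,0,0,0,0],[0,0,0.6,0,0,0,0]]'
```

```text
t: 28.9
position: [0.5772, -0.0258, 0.07]
tool_rot: [-2.365, -2.067, 0.001]
wrist_force: [-3.0, -0.9, 1.4]
width: -0.004
finger_force: 1.5
t: 29.15
position: [0.5772, -0.0258, 0.07]
tool_rot: [-2.364, -2.067, 0.003]
wrist_force: [-5.6, -0.8, 4.6]
width: -0.001
finger_force: 3.3
t: 29.4
position: [0.5772, -0.0258, 0.0699]
tool_rot: [-2.363, -2.066, 0.004]
wrist_force: [-8.3, 0.0, 5.6]
width: 0.002
finger_force: 4.4
```

It stopped at the home position. Pressing up to ~18 N.

```bash
python3 -m jog '[[0,0,0.8,0,0,0,0],[0,0,1.6,0,0,0,0],[0,0,1.6,0,0,0,0]]'; python3 -m jog '[[0,0,0.8,0,0,0,0],[0,0,1,0,0,0,0],[0,0,1,0,0,0,0]]'
```

```text
t: 29.78
position: [0.5773, -0.0257, 0.0696]
tool_rot: [-2.361, -2.065, 0.008]
wrist_force: [-13.7, 0.7, 8.3]
width: -0.004
finger_force: 7.2
t: 30.15
position: [0.5773, -0.0257, 0.0696]
tool_rot: [-2.36, -2.064, 0.01]
wrist_force: [-17.8, 1.9, 12.3]
width: -0.004
finger_force: 9.2
```

```bash
python3 -m jog '[[0,0,0.6,0,0,0,0],[0,0,0.6,0,0,0,0],[0,0,-4,0,0,0,0],[0,0,-12,0,0,0,0],[0,0,-14,-20,0,0,0],[0,0,-14,-60,0,0,0],[0,0,-14,-90,0,0,0],[0,0,-14,-90,0,0,0]]'; python3 chk.py 0 full; python3 - <<'E'
from h import *
p=env.read_camera("wrist");s=env.observe()
print([ (l,round(r["confidence"],2),hit(p,r["at"],.04,s)[:2].round(3)) for l in("scent","stamp") for r in env.cut_out(p,l)[:1]])
E
```

```text
t: 31.15
position: [0.5707, -0.025, 0.1652]
tool_rot: [2.36, 2.063, 0.009]
wrist_force: [-0.0, 0.2, -0.1]
width: 0.0
finger_force: 0.0
lid in box [-0.0004  0.0008] 0.00546833120104781 -0.5364279747009277 tcp [-0.0285 -0.0002] 0.16518534841293356 wf [-0.0373  0.2397 -0.0562]
[('scent', 0.84, array([ 0.462, -0.097])), ('stamp', 0.62, array([0.476, 0.1  ]))]
```

The lid measures −0.4 mm, +0.8 mm and 0.005 rad from home, and the hand is clear. Handing in.

```bash
python3 -c "
from plant import env
print(env.finish_job())"
```

```text
the job is handed in; nothing more can be done
None
```

The job is handed in at about 31 s, no verdict returned: toadstool released in the nest (<1 mm off by camera), lid pressed home at about 18 N (camera: −0.4 mm along, +0.8 mm across), no bystander contact felt; but I viewed 11 pictures against the limit of 10, and the fingertips sat about 39 mm higher than stated, so my first grasp closed on air.

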